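# Fold the pot stand on the patio ledge

### The arm

A 6-joint arm with a two-finger parallel gripper is mounted at the origin on the work surface. World frame = base frame: x ahead of the robot, y to its left, z up, the work surface at z = 0. Lengths are in m, angles in rad, forces in N, time in s.
With the tool pointing down it reaches from about 0.25 to 0.775 m from the base axis. Payload 4 kg.
Tool frame: the origin (TCP) lies midway between the tips of the shut fingers; the grasp point (between the pads) lies robot.grip_point_offset behind it (robot.grip_point_offset is the distance from the TCP to the grasp point, in m); z points along the fingers, x is the direction in which the jaws open and shut, and the axes are right-handed (so a half turn about z gives the same grasp; the last joint's range is limited). The gripper opens to 94 mm and grips with 3 to 60 N. Pads are 16 mm wide; open, the fingers measure 119 mm over their backs; the gripper's body (75 mm by 177 mm) begins 78 mm behind the grasp point.
Start: joints at [1.032, 0.087, 1.371, -0, 1.684, -0.103], TCP at [0.232, 0.499, 0.206] pointing down, gripper open.
Joint ranges: [-3.1, 3.1], [-0.76, 2.03], [0.27, 2.55], [-1.08, 4.22], [0.17, 2.65], [-2.57, 2.57]. Speed limits (rad/s): [2.79, 2.79, 3.14, 3.14, 3.14, 3.14].

### API

Orientations are given as [roll, pitch, yaw] about the fixed x, y, z axes, in that order (R = Rz(yaw) Ry(pitch) Rx(roll)).
In Python, from bench import robot, optics, finder gives the robot as it stands. The module is installed in compiled form; this text tells all that it offers.
- The arm moves only by the tool arm_command, never from a script. Its argument "plan" is a list of rows, each a list of 5 numbers: the opening, from 0 (shut) to 1 (fully open), then the shift along the world's x, y, z in m, then the turn about the world's z in degrees. A call has 1 to 10 rows; each row is the pose to reach, as a shift and turn from the pose commanded when the call began; what a row does not reach only later rows make up. A row lasts 1/8 s, in which the tool goes at most 62.5 mm and 10.7 degrees, less where a joint would pass 70% of its speed; a pose out of reach is approached as far as the arm can. A call with a gripper value outside its range is refused whole. The fingers move at their own pace and stop on an object; the grip force is fixed at half the most. Time passes only in rows, so rows that repeat a pose let the fingers close. It gives the time, the measured TCP pose, the force and the opening at its end, in the units of the state.
- robot.get_obs(): the state, without advancing time (a new reading comes with each control period).
- optics.snapshot(name): name is "scene" or "top" or "wrist"; returns a dict with "image" (480x640x3 uint8, red, green, blue), "fx", "fy", "cx", "cy" (pixels), "position" and "rotation" of the camera in the world; the wrist camera has in their place "hand_eye" (4x4, takes a point from camera to tool coordinates, whose origin is the TCP and whose axes are the tool frame's). Camera axes: x right, y down, z forward; pixel columns grow to the right and rows downward; lengths in m; the calibration is good to about 2 mm. A picture is of the moment at which its call begins: read the wrist's pose just before it. There is no depth.
- robot.close_job(): hands the job in, once; it reports no verdict.
Trained networks look in the newest picture that a camera, given by its name, has taken for a name from the list of things; names that differ only in an ending like _2 or _b are one class to them, and where a whole thing is asked for, a point or a joint stands for the part that bears it (a point fixed in the world has none). Each returns a list of dicts, best first, with "p" (0 to 1); they miss things now and then, are a little off and sometimes report something else, mostly with a low value. They report only what shows in the picture. A call takes as long as a camera call. They do not tell look-alikes from the thing itself.
- finder.masks_of(label, camera): "pixels" (480x640 bool, what is visible of it) and "extent" ([left, top, right, bottom] in pixels, round what is visible of it).
The state is a dict: "time": time; "joint_positions": joint angles; "qvel": joint speeds; "joint_torque": joint torques, N m; "tool_pos": TCP position; "ee_rot": TCP orientation; "wrist_force": force on the tool from outside, world axes, zero at the start; "wrist_torque": the same for the moment, N m; "width": finger opening in m.
Only numpy, scipy, OpenCV 4.12 (cv2) and the standard library are available. Lean on these libraries where they do the work, as an engineer would, in place of code of your own. Each camera call takes 0.05 s, during which the arm holds its last target.

### The job

The long wooden folding pot stand lies open in a zigzag on the ledge. Fold it up bar by bar: first swing the end bar back until it lies in line on top of the middle bar, leaving the middle bar open meanwhile, and only then swing those two together until all three bars lie stacked in line on the fixed root bar. Let go of it, and do not shift or tip the glass salt shaker.

Things in the scene. Friction and masses are not known exactly. Their poses are not given: they have to be found in the camera images.
- middle_bar (a joint): Angle (rad) of the pot stand's middle bar at the hinge under the root peg: 0 = folded, lying in line on top of the root bar (there is a hard stop); 1.3 to 1.9 at the start, at most 2.4. Seen from above it folds clockwise. Wooden bar 30 mm wide with round ends, 17 to 29 mm above the ledge. Stiff (0.8 N m, about 6 N at the mid peg); stays where it is left.
- end_bar (a joint): Angle (rad) of the end bar relative to the middle bar at the hinge around the mid peg: 0 = folded, lying in line on top of the middle bar, pointing back to the root peg (hard stop); 1.3 to 1.75 at the start, at most 2.4. Seen from above it folds counter-clockwise. Wooden bar 30 mm wide, 30 to 42 mm above the ledge. Lightly stiff (0.15 N m, about 1.6 N at the end peg), stays where it is left.
- root_peg (a point): Fixed upright steel peg, 16 mm across, top 87 mm above the ledge, on the axis of the middle bar's hinge; this point is 65 mm above the ledge. Its y axis points along the root bar, which never moves: wood, 30 mm wide, 4 to 16 mm above the ledge, its far end rounded about a point 140 mm away; z is up.
- mid_peg (a point): Upright steel peg, 16 mm across, fixed to the middle bar at its far end, 140 mm from the root peg, on the axis of the end bar's hinge. The bare part stands from 42 mm (top of the end bar) to 87 mm above the ledge; this point is half-way up it, 65 mm above the ledge. Drawing it round the root peg swings the middle bar.
- end_peg (a point): Upright steel peg, 16 mm across, fixed to the end bar at its free end, 95 mm from the mid peg; bare from 42 to 87 mm above the ledge; this point is half-way up it, 65 mm above the ledge. Drawing it round the mid peg swings the end bar; when folded it stands 45 mm from the root peg.
- salt (a point): Centre of the loose glass salt shaker with a steel screw top, 42 mm across and 79 mm tall, standing upright near the stand; this point is 40 mm above its underside. It is to be left alone.
Things that resemble listed ones, but are neither listed nor needed, are in the scene too. What is shaped like the part that bears middle_bar but purple is not meant.

How it is judged:
By the outcome, as a careful person would: the job done as asked, in the order asked, and still so for the second after the job is handed in, with the robot touching nothing.
It also fails if it takes over 56 s, if anything falls off the work surface, if the arm or the gripper's body presses on something with over 40 N, if the wrist force passes 120 N, or if a joint passes its speed limit or range.

## Working session

There is one attempt and no reset: what is moved stays moved. The work goes in short steps, Python scripts to look and compute and a tool call to move; the robot and the scene stay as the last step left them, time stands still between calls to the robot, and variables do not carry over. Pictures are saved under pics/ and viewed, and the job is handed in when it is done.

Besides the shell and the picture viewer there is one more tool, called as name(argument=value, ...), one argument or row to a line, values as JSON. arm_command: Moves the arm, as the interface text tells. Its arguments: {"type":"object","properties":{"plan":{"type":"array","items":{"type":"array","items":{"type":"number"}}}},"required":["plan"]}

```bash
mkdir -p pics; cat > h.py <<'E'
from bench import robot, optics, finder
import numpy as np, cv2
def save(s,n): cv2.imwrite('pics/'+n, s['image'][:,:,::-1])
def ray(s,u,v,z):
    R=np.array(s['rotation']);p=np.array(s['position'])
    if R.shape!=(3,3): from scipy.spatial.transform import Rotation as Q; R=Q.from_euler('xyz',R).as_matrix()
    d=R@np.array([(u-s['cx'])/s['fx'],(v-s['cy'])/s['fy'],1]); return p+d*(z-p[2])/d[2]
def proj(s,P):
    R=np.array(s['rotation']);p=np.array(s['position']); c=R.T@(np.array(P)-p)
    return c[0]/c[2]*s['fx']+s['cx'], c[1]/c[2]*s['fy']+s['cy']
E
python3 - <<'E'
from h import *
print(robot.get_obs())
for c in ['top','scene']:
    s=optics.snapshot(c); save(s,c+'0.png'); print(c,s['fx'],s['position'],s['rotation'])
    for l in ['middle_bar','end_bar','mid_peg','end_peg','root_peg','salt']:
        try:
            for r in finder.masks_of(l,c):
                ys,xs=np.nonzero(r['pixels']); print(c,l,round(r['p'],2),r['extent'],xs.mean().round(1),ys.mean().round(1),len(xs))
        except Exception as e: print(l,e)
E
```

```text
{'time': 0.0, 'joint_positions': array([ 1.03187715e+00,  8.79502754e-02,  1.37219667e+00, -1.53417238e-05,
        1.68362289e+00, -1.03080805e-01]), 'qvel': array([-0.00054815, -0.00025553,  0.00065929, -0.0017692 ,  0.00063631,
        0.00144554]), 'joint_torque': array([-3.03057150e-04, -3.40182817e+01, -3.02432191e+01,  7.18296831e-02,
        3.31028039e-02, -1.82662502e-04]), 'tool_pos': array([0.23191518, 0.49811918, 0.20433599]), 'ee_rot': array([-3.14138379e+00,  2.16719715e-03,  1.13495647e+00]), 'wrist_force': array([ 0.33109673,  0.70223998, -0.14888255]), 'wrist_torque': array([ 0.03628881, -0.02234828,  0.02776751]), 'width': 0.09408534327112585}
top 488.4773510060306 [ 0.37050243 -0.00360698  0.70860907] [-2.95698706e+00  1.29279355e-03 -1.54573334e+00]
top middle_bar 0.85 [120.9, 344.2, 260.5, 364.9] 187.4 356.2 2768
top middle_bar 0.67 [237.9, 156.2, 322.9, 288.1] 273.7 231.3 3842
top middle_bar 0.59 [236.5, 240.7, 320.1, 283.3] 283.7 262.9 1783
top middle_bar 0.55 [359.4, 262.1, 483.3, 292.4] 417.6 275.4 2584
top end_bar 0.82 [136.7, 342.5, 226.3, 370.1] 181.6 356
[... 1143 characters left out ...]
 0.55 [339.2, 130.5, 410.1, 163.6] 368.5 147.6 1214
scene mid_peg 0.84 [141.0, 224.5, 263.1, 302.6] 206.1 265.3 3417
scene mid_peg 0.67 [316.0, 112.8, 408.0, 177.3] 366.0 150.7 2300
scene mid_peg 0.58 [290.1, 197.1, 397.5, 324.8] 352.9 246.0 3501
scene end_peg 0.97 [170.0, 242.4, 262.1, 282.8] 209.2 261.7 1955
scene end_peg 0.87 [292.4, 202.9, 380.2, 241.5] 328.6 226.6 1716
scene end_peg 0.8 [339.1, 128.5, 410.5, 165.1] 368.4 147.2 1337
scene root_peg 0.86 [315.3, 113.6, 409.3, 183.0] 361.1 154.1 3071
scene root_peg 0.68 [137.0, 225.0, 261.1, 305.9] 199.6 269.5 4450
scene root_peg 0.58 [293.3, 195.7, 495.5, 328.2] 388.3 271.9 6459
scene salt 0.94 [428.0, 167.6, 460.4, 216.5] 446.9 192.2 1150
```

View pics/top0.png

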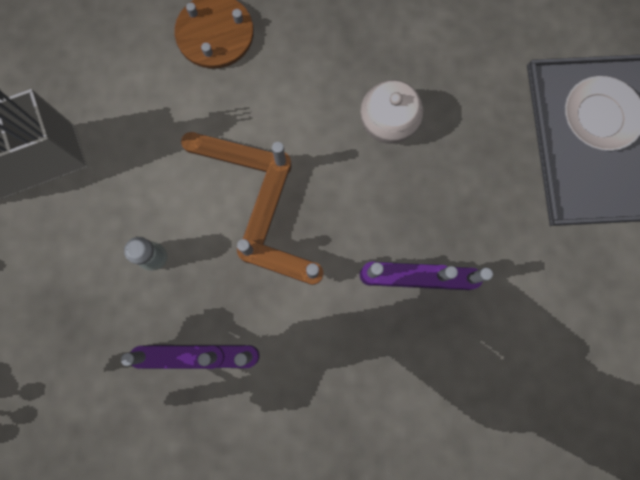

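View pics/scene0.png

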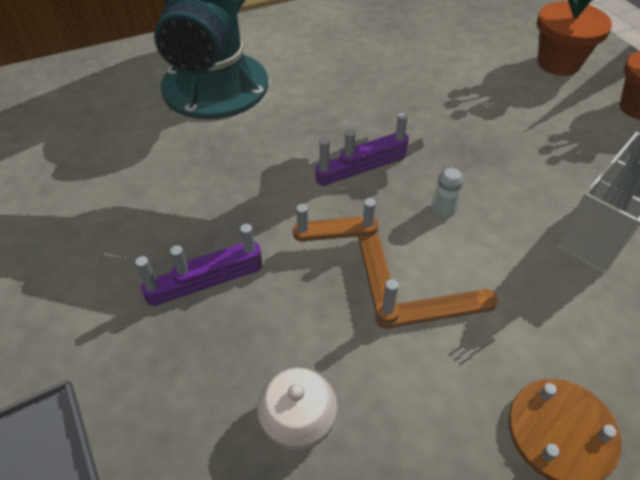

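The purple stands at top (190,356) and (425,275) are look-alikes. The wooden one has its root peg at (278,147), mid peg at (243,246) and end peg at (313,270), and its root bar runs to (190,142). I'll confirm this in an enlarged crop and triangulate.

```bash
cat >> h.py <<'E'
from scipy.spatial.transform import Rotation as Q
def Rm(s):
    R=np.array(s['rotation']); return R if R.shape==(3,3) else Q.from_euler('xyz',R).as_matrix()
def proj(s,P):
    c=Rm(s).T@(np.array(P)-np.array(s['position'])); return c[0]/c[2]*s['fx']+s['cx'], c[1]/c[2]*s['fy']+s['cy']
def tri(ss,uvs):
    A=[];b=[]
    for s,(u,v) in zip(ss,uvs):
        d=Rm(s)@np.array([(u-s['cx'])/s['fx'],(v-s['cy'])/s['fy'],1]);d/=np.linalg.norm(d)
        M=np.eye(3)-np.outer(d,d);A.append(M);b.append(M@np.array(s['position']))
    A=np.vstack(A);b=np.hstack(b);x=np.linalg.lstsq(A,b,rcond=None)[0]; return x, np.linalg.norm(A@x-b)
def crop(s,x0,y0,w,h,k,n):
    cv2.imwrite('pics/'+n,cv2.resize(np.ascontiguousarray(s['image'][y0:y0+h,x0:x0+w,::-1]),None,fx=k,fy=k,interpolation=cv2.INTER_CUBIC))
E
python3 - <<'E'
from h import *
t=optics.snapshot('top'); s=optics.snapshot('scene')
crop(t,120,120,220,180,3.5,'tc.png'); crop(s,280,150,220,190,3,'sc.png')
for n,a,b in [('root',(278,147),(391,284)),('mid',(243,246),(370,202)),('end',(313,270),(302.5,208)),('salttop',(138,249),(450,175))]:
    print(n,tri([t,s],[a,b]), ray(t,*a,.087),ray(s,*b,.087))
print(ray(t,190,142,.016),ray(s,486,298,.016))
E
```

```text
root (array([0.6074082 , 0.04986055, 0.08283886]), np.float64(0.0011260737853387578)) [0.60615131 0.05024932 0.087     ] [0.60961098 0.04730518 0.087     ]
mid (array([0.47155025, 0.0908463 , 0.0809481 ]), np.float64(0.00044554452048233695)) [0.47068757 0.09023335 0.087     ] [0.47636612 0.08754706 0.087     ]
end (array([ 0.44267141, -0.00048964,  0.08083408]), np.float64(0.00041770699961313137)) [ 0.4418673  -0.00079703  0.087     ] [ 0.44802615 -0.00226255  0.087     ]
salttop (array([0.46513987, 0.2294883 , 0.07257819]), np.float64(0.0015981072292008825)) [0.46341189 0.22531541 0.087     ] [0.47670689 0.21779014 0.087     ]
[0.63770502 0.18836477 0.016     ] [0.64253249 0.18345307 0.016     ]
```

View pics/tc.png

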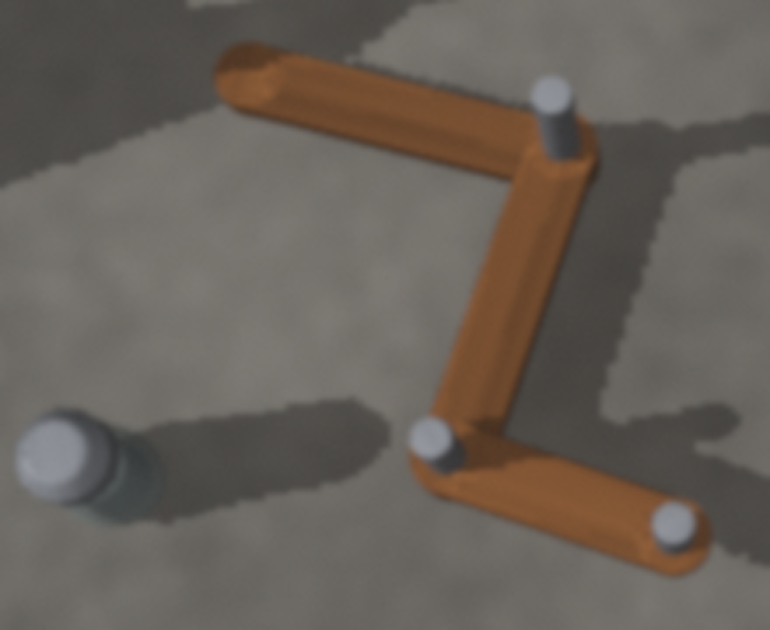

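View pics/sc.png

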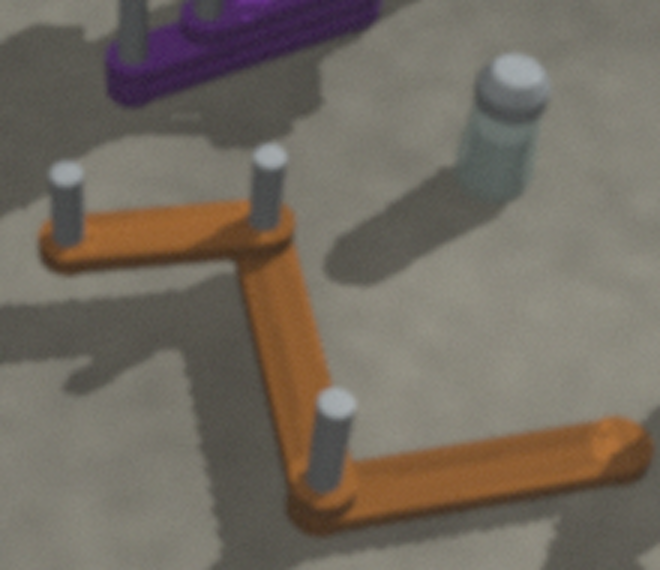

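The crop confirms the wooden stand: its pegs are 142 mm and 96 mm apart, and its root bar is 140 mm long. Next I'll refine these points and check the neighbours' clearances.

```bash
python3 - <<'E'
from h import *
print(robot.grip_point_offset, robot.get_obs()['tool_pos'])
t=optics.snapshot('top'); s=optics.snapshot('scene')
for n,a,b in [('root',(277.7,147.1),(392.3,284.7)),('mid',(243.1,245.4),(370,202.3)),('end',(312,269.7),(302.3,208)),('knob',(397,98),(296,391)),('boxcorner',(44,93),(590,188))]:
    print(n,tri([t,s],[a,b]))
print(ray(t,84,157,0))
R=(ray(t,277.7,147.1,.085)+ray(s,392.3,284.7,.085))/2
M=(ray(t,243.1,245.4,.085)+ray(s,370,202.3,.085))/2
E=(ray(t,312,269.7,.085)+ray(s,302.3,208,.085))/2
F=(ray(t,190.5,142,.016)+ray(s,485,297,.016))/2
for n,p in zip('RMEF',(R,M,E,F)): print(n,p.round(4))
an=lambda a,b: np.degrees(np.arctan2(*(b-a)[1::-1]))
print(an(R,F),an(R,M),an(M,E),an(M,R),np.linalg.norm(R-M),np.linalg.norm(M-E),np.linalg.norm(R-F))
E
```

```text
0.0188 [0.2321968  0.49862332 0.20554693]
root (array([0.60803772, 0.05089985, 0.08135088]), np.float64(0.0003594839430409639))
mid (array([0.47226269, 0.09060109, 0.08117118]), np.float64(0.0006263353580084364))
end (array([4.42767467e-01, 4.28804038e-05, 8.08122998e-02]), np.float64(0.0007286912978929359))
knob (array([ 0.68552084, -0.1113069 ,  0.07708699]), np.float64(4.377462400363026e-05))
boxcorner (array([0.63069552, 0.31381688, 0.16854585]), np.float64(0.013279144330050008))
[0.61585528 0.35246527 0.        ]
R [0.6084 0.05   0.085 ]
M [0.4735 0.0894 0.085 ]
E [ 0.4443 -0.0007  0.085 ]
F [0.6392 0.1854 0.016 ]
77.19937075236449 163.71708634953364 -107.9728944192546 -16.282913650466366 0.14050926911241787 0.09464718795361318 0.15507481172500598
```

arm_command(
  plan=[
    [0.5, 0.023, -0.055, -0.01, -9],
    [0.5, 0.047, -0.11, -0.02, -18],
    [0.5, 0.07, -0.166, -0.03, -27],
    [0.5, 0.094, -0.222, -0.036, -36],
    [0.5, 0.117, -0.277, -0.036, -46],
    [0.5, 0.14, -0.333, -0.036, -56],
    [0.5, 0.164, -0.388, -0.036, -65],
    [0.5, 0.187, -0.444, -0.036, -74],
    [0.5, 0.2115, -0.4995, -0.036, -83],
    [0.5, 0.2115, -0.4995, -0.036, -83],
  ],
)

```text
time: 2.15
tool_pos: [0.4445, -0.0044, 0.1693]
ee_rot: [3.141, -0.0, -0.321]
wrist_force: [0.2, 0.9, 0.2]
width: 0.0471
```

```bash
python3 - <<'E'
from h import *
o=robot.get_obs();print(o['tool_pos'],o['ee_rot'],o['width'])
s=optics.snapshot('wrist');save(s,'w1.png')
H=np.array(s['hand_eye']);print(H.round(3),s['fx'])
o=robot.get_obs();T=Q.from_euler('xyz',o['ee_rot']).as_matrix()
W=np.eye(4);W[:3,:3]=T;W[:3,3]=o['tool_pos'];C=W@H
for n,P in [('E',(.4435,-.0005,.087)),('M',(.473,.09,.087)),('R',(.6082,.0505,.087))]:
    c=np.linalg.inv(C)@np.append(P,1);print(n,c[0]/c[2]*s['fx']+s['cx'],c[1]/c[2]*s['fy']+s['cy'])
t=optics.snapshot('top');save(t,'t1.png')
E
```

```text
[ 0.44450534 -0.00439512  0.1692918 ] [ 3.14074685e+00 -1.82753174e-06 -3.20668539e-01] 0.04714777728412987
[[ 1.    -0.    -0.001 -0.001]
 [ 0.     0.974  0.229 -0.065]
 [ 0.001 -0.229  0.974 -0.18 ]
 [ 0.     0.     0.     1.   ]] 339.78634405263637
E 322.902458956222 239.5119356889764
M 322.6579486020483 112.94174056055903
R 516.2940324829121 106.1571447481424
```

View pics/w1.png

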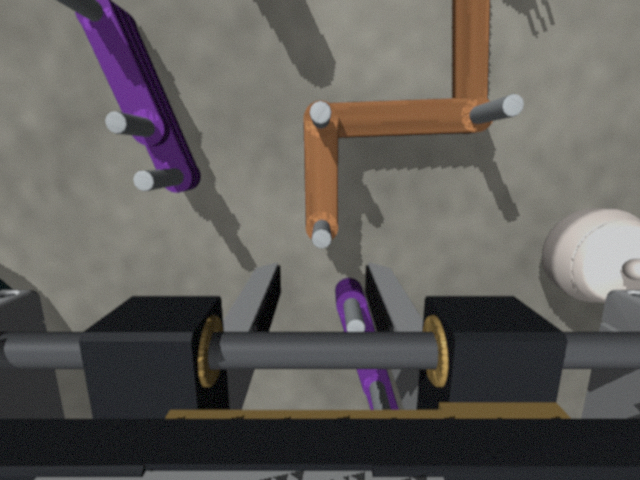

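The wrist view agrees with my estimates to about 1 mm: end peg at (321,238) against a predicted (323,239). I'll descend with the fingers straddling the end peg.

arm_command(
  plan=[
    [0.5, 0, 0.002, -0.04, 0],
    [0.5, 0, 0.002, -0.08, 0],
    [0.5, 0, 0.002, -0.11, 0],
    [0.5, 0, 0.002, -0.12, 0],
    [0.3, 0, 0.002, -0.12, 0],
    [0.3, 0, 0.002, -0.12, 0],
    [0.3, 0, 0.002, -0.12, 0],
  ],
)

```text
time: 3.12
tool_pos: [0.4448, 0.0011, 0.051]
ee_rot: [-3.141, -0.003, -0.313]
wrist_force: [0.6, -0.9, 0.3]
width: 0.0282
```

```bash
python3 - <<'E'
from h import *
o=robot.get_obs();print(o['tool_pos'],o['ee_rot'],o['width'],o['wrist_force'])
s=optics.snapshot('wrist');save(s,'w2.png')
s=optics.snapshot('scene');crop(s,230,120,250,190,3,'s2.png')
E
```

```text
[0.44476974 0.00111231 0.0509604 ] [-3.14100273e+00 -2.89225742e-03 -3.13364037e-01] 0.028159640723806292 [ 0.58873989 -0.87685089  0.30842473]
```

View pics/s2.png

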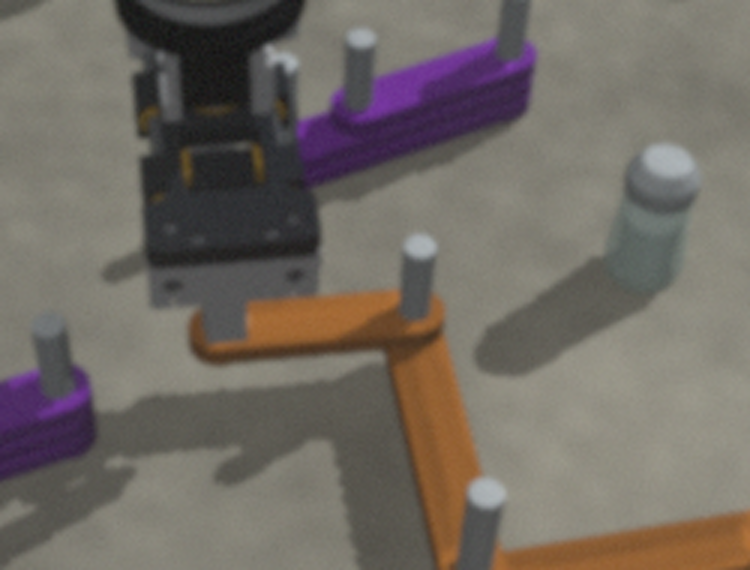

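View pics/w2.png

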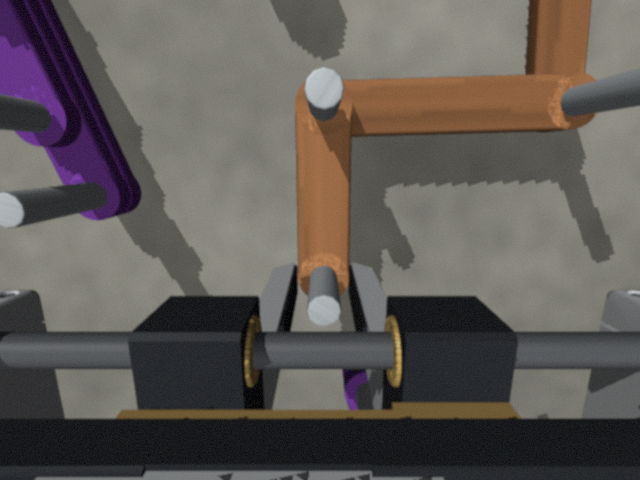

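```bash
python3 - <<'E'
import numpy as np
M=np.array([.473,.090]);c=np.array([.4435,.0015])
for f in list(range(-108,-15,8))+[-14,-12,-10]:
    p=M+.0945*np.array([np.cos(np.radians(f)),np.sin(np.radians(f))]); print(f,(p-c).round(4),f+108)
E
```

```text
-108 [ 0.0003 -0.0014] 0
-100 [ 0.0131 -0.0046] 8
-92 [ 0.0262 -0.0059] 16
-84 [ 0.0394 -0.0055] 24
-76 [ 0.0524 -0.0032] 32
-68 [0.0649 0.0009] 40
-60 [0.0767 0.0067] 48
-52 [0.0877 0.014 ] 56
-44 [0.0975 0.0229] 64
-36 [0.106 0.033] 72
-28 [0.1129 0.0441] 80
-20 [0.1183 0.0562] 88
-14 [0.1212 0.0656] 94
-12 [0.1219 0.0689] 96
-10 [0.1226 0.0721] 98
```

arm_command(
  plan=[
    [0.22, 0, -0.001, 0, 0],
    [0.22, 0, -0.001, 0, 0],
    [0.22, 0.013, -0.0046, 0, 8],
    [0.22, 0.026, -0.006, 0, 16],
    [0.22, 0.0394, -0.0055, 0, 24],
    [0.22, 0.0524, -0.0032, 0, 32],
    [0.22, 0.065, 0.001, 0, 40],
    [0.22, 0.0767, 0.0067, 0, 48],
    [0.22, 0.0767, 0.0067, 0, 48],
  ],
)

```text
time: 4.35
tool_pos: [0.5207, 0.0079, 0.0492]
ee_rot: [-3.141, 0.0, 0.523]
wrist_force: [-0.6, 0.8, -0.5]
width: 0.0207
```

```bash
python3 - <<'E'
from h import *
o=robot.get_obs();print(o['tool_pos'],o['ee_rot'],o['width'],o['wrist_force'])
s=optics.snapshot('wrist');save(s,'w3.png')
E
```

```text
[0.52068013 0.00789136 0.04923508] [-3.14131526e+00  1.84733895e-04  5.22830710e-01] 0.020704988869912726 [-0.60263615  0.83970273 -0.5316244 ]
```

View pics/w3.png

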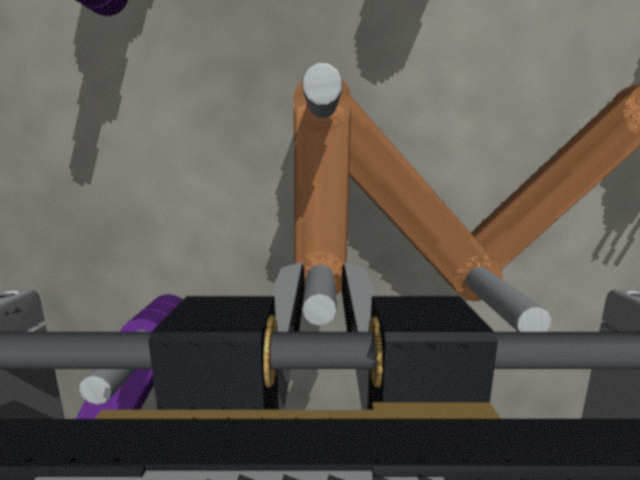

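arm_command(
  plan=[
    [0.22, 0.011, 0.0073, 0, 8],
    [0.22, 0.0208, 0.0162, 0, 16],
    [0.22, 0.0293, 0.0263, 0, 24],
    [0.22, 0.0362, 0.0374, 0, 32],
    [0.22, 0.0416, 0.0495, 0, 40],
    [0.22, 0.0435, 0.0555, 0, 44],
    [0.22, 0.0445, 0.059, 0, 45],
    [0.22, 0.0445, 0.059, 0, 45],
  ],
)

```text
time: 5.4
tool_pos: [0.5641, 0.065, 0.0492]
ee_rot: [-3.141, 0.004, 1.307]
wrist_force: [-0.8, -4.8, 0.2]
width: 0.0207
```

```bash
python3 - <<'E'
from h import *
o=robot.get_obs();print(o['tool_pos'],o['ee_rot'],o['width'],o['wrist_force'])
s=optics.snapshot('wrist');save(s,'w4.png')
E
```

```text
[0.56408261 0.06500383 0.04921495] [-3.14099654  0.00352965  1.30709079] 0.020738105115934834 [-0.79211775 -4.77142318  0.21451693]
```

View pics/w4.png

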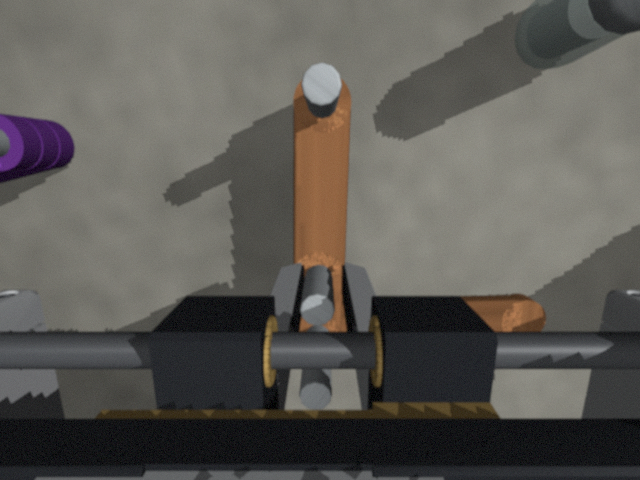

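arm_command(
  plan=[
    [0.22, 0.0005, 0.0015, 0, 0],
    [0.22, 0.0005, 0.0015, 0, 0],
    [0.4, 0, -0.001, 0, 0],
    [0.4, 0, -0.001, 0, 0],
    [0.4, 0, -0.001, 0.03, 0],
    [0.4, 0, -0.001, 0.08, 0],
    [0.4, -0.03, -0.06, 0.12, 0],
    [0.4, -0.06, -0.12, 0.12, 0],
    [0.4, -0.09, -0.18, 0.12, 0],
    [0.4, -0.09, -0.18, 0.12, 0],
  ],
)

```text
time: 6.7
tool_pos: [0.4739, -0.1151, 0.1703]
ee_rot: [3.14, -0.0, 1.306]
wrist_force: [0.2, 0.8, -0.0]
width: 0.0374
```

```bash
python3 - <<'E'
from h import *
o=robot.get_obs();print(o['tool_pos'],o['ee_rot'],o['width'],o['wrist_force'])
s=optics.snapshot('top');crop(s,120,120,220,180,3.5,'t5.png')
s=optics.snapshot('scene');crop(s,280,150,220,190,3,'s5.png')
E
```

```text
[ 0.47390049 -0.11513217  0.17025565] [ 3.13988081e+00 -2.85049575e-04  1.30613286e+00] 0.03738641471606049 [ 0.22402338  0.83762777 -0.0178318 ]
```

View pics/t5.png

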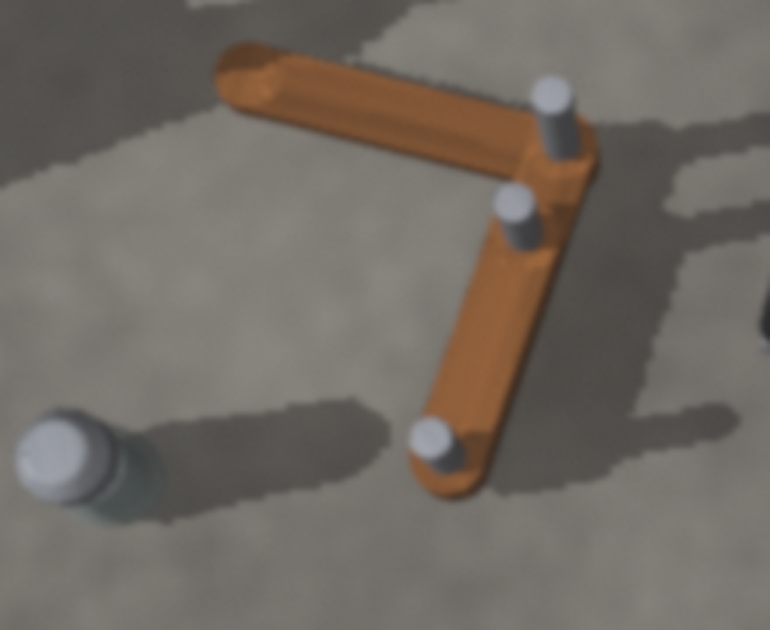

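View pics/s5.png

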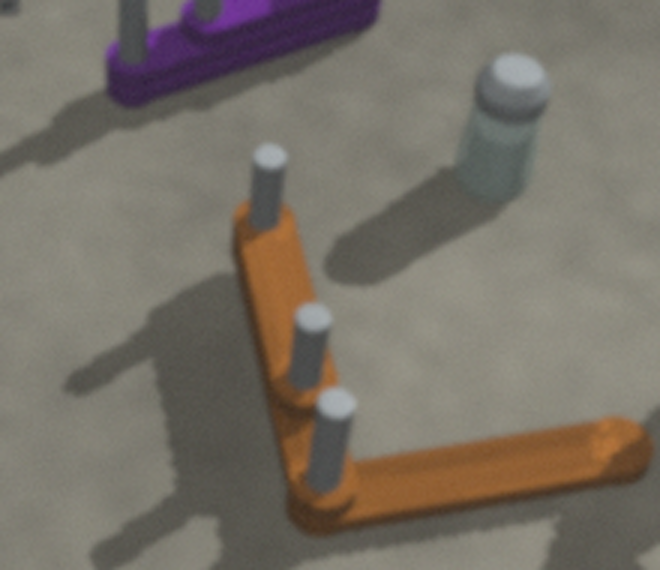

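The end bar is in line on the middle bar: seen from above, root, end and mid pegs are collinear at crop (552,95), (515,202) and (431,440). The mid peg and the salt shaker haven't moved. On to the mid peg.

arm_command(
  plan=[
    [0.5, -0.0017, 0.055, 0, 0],
    [0.5, -0.0017, 0.11, 0, 0],
    [0.5, -0.0017, 0.165, 0, 0],
    [0.5, -0.0017, 0.203, 0, -1],
    [0.5, -0.0017, 0.203, 0, -1],
    [0.5, -0.0017, 0.203, -0.04, -1],
    [0.5, -0.0017, 0.203, -0.09, -1],
    [0.5, -0.0017, 0.203, -0.12, -1],
    [0.22, -0.0017, 0.203, -0.12, -1],
    [0.22, -0.0017, 0.203, -0.12, -1],
  ],
)

```text
time: 8.05
tool_pos: [0.4744, 0.0898, 0.051]
ee_rot: [3.139, -0.001, 1.292]
wrist_force: [-0.5, 0.1, 0.1]
width: 0.0303
```

```bash
python3 - <<'E'
from h import *
o=robot.get_obs();print(o['tool_pos'],o['ee_rot'],o['width'],o['wrist_force'])
s=optics.snapshot('wrist');save(s,'w6.png')
M=np.array([.473,.090]);R=np.array([.6082,.0502])
for f in list(range(164,76,-8))+[78,77,76,75]:
    p=R+.140*np.array([np.cos(np.radians(f)),np.sin(np.radians(f))]); print(f,(p-M).round(4),f-164)
E
```

```text
[0.47435282 0.08977665 0.05095777] [ 3.13941789e+00 -9.63261169e-04  1.29182790e+00] 0.030329479595391 [-0.46596997  0.12751018  0.09615099]
164 [ 0.0006 -0.0012] 0
156 [0.0073 0.0171] -8
148 [0.0165 0.0344] -16
140 [0.028  0.0502] -24
132 [0.0415 0.0642] -32
124 [0.0569 0.0763] -40
116 [0.0738 0.086 ] -48
108 [0.0919 0.0933] -56
100 [0.1109 0.0981] -64
92 [0.1303 0.1001] -72
84 [0.1498 0.0994] -80
78 [0.1643 0.0971] -86
77 [0.1667 0.0966] -87
76 [0.1691 0.096 ] -88
75 [0.1714 0.0954] -89
```

View pics/w6.png

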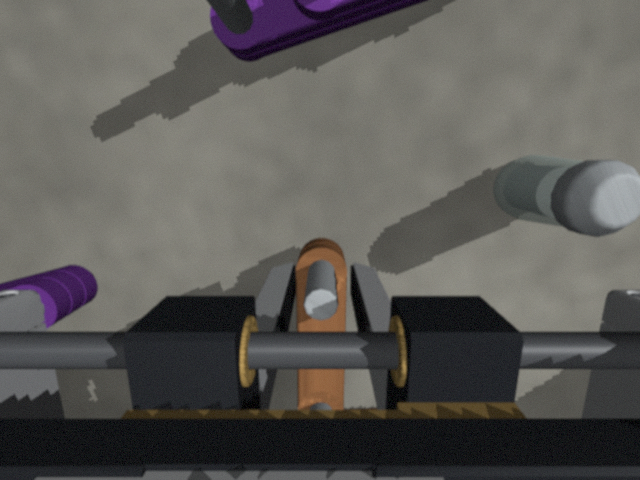

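arm_command(
  plan=[
    [0.22, 0, 0, 0, 0],
    [0.22, 0.0035, 0.008, 0, -4],
    [0.22, 0.0073, 0.0171, 0, -8],
    [0.22, 0.0165, 0.0344, 0, -16],
    [0.22, 0.028, 0.0502, 0, -24],
    [0.22, 0.0415, 0.0642, 0, -32],
    [0.22, 0.0569, 0.0763, 0, -40],
    [0.22, 0.065, 0.0813, 0, -44],
    [0.22, 0.065, 0.0813, 0, -44],
  ],
)

```text
time: 9.22
tool_pos: [0.5388, 0.1709, 0.0506]
ee_rot: [3.141, -0.001, 0.525]
wrist_force: [-1.7, -1.6, 0.3]
width: 0.0208
```

```bash
python3 - <<'E'
from h import *
o=robot.get_obs();print(o['tool_pos'],o['ee_rot'],o['width'],o['wrist_force'])
s=optics.snapshot('wrist');save(s,'w7.png')
E
```

```text
[0.53876252 0.17093256 0.05059281] [ 3.14063311e+00 -5.92087810e-04  5.24901292e-01] 0.020783872160392416 [-1.7222142  -1.58946375  0.29997239]
```

View pics/w7.png

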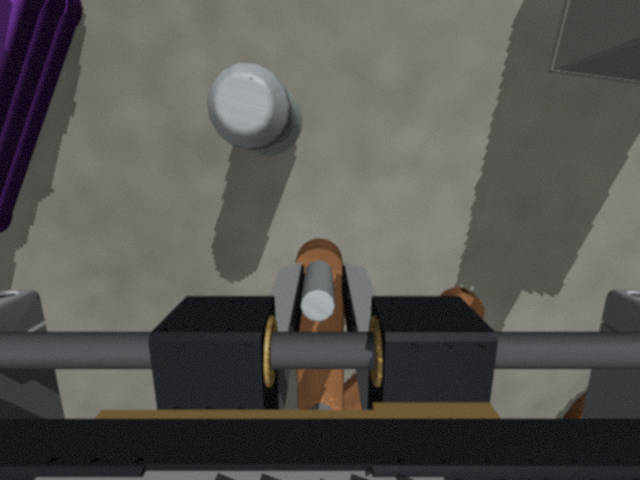

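arm_command(
  plan=[
    [0.22, 0.0088, 0.0047, 0, -4],
    [0.22, 0.0269, 0.012, 0, -12],
    [0.22, 0.0459, 0.0168, 0, -20],
    [0.22, 0.0653, 0.0188, 0, -28],
    [0.22, 0.0848, 0.0181, 0, -36],
    [0.22, 0.092, 0.0172, 0, -39],
    [0.22, 0.0993, 0.0158, 0, -42],
    [0.22, 0.0993, 0.0158, 0, -42],
  ],
)

```text
time: 10.28
tool_pos: [0.6367, 0.1871, 0.0498]
ee_rot: [-3.141, 0.002, -0.208]
wrist_force: [-3.9, -1.0, 2.1]
width: 0.0206
```

```bash
python3 - <<'E'
from h import *
o=robot.get_obs();print(o['tool_pos'],o['ee_rot'],o['width'],o['wrist_force'])
s=optics.snapshot('wrist');save(s,'w8.png')
E
```

```text
[0.63669429 0.18706123 0.04980528] [-3.14133179e+00  1.62263580e-03 -2.07809187e-01] 0.02063170713207405 [-3.94478161 -0.95136152  2.13331874]
```

View pics/w8.png

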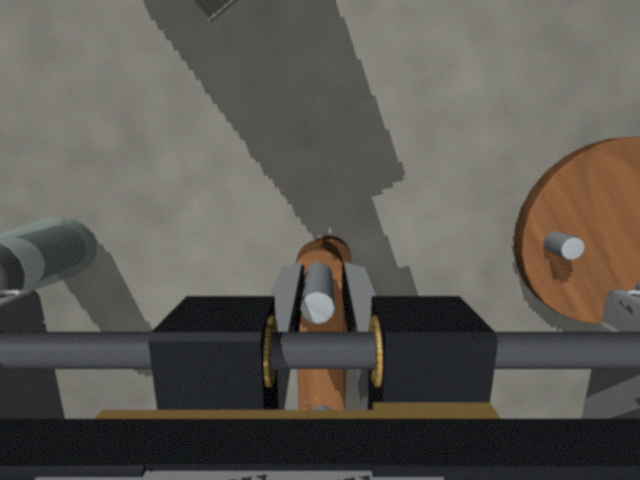

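A sliver of the root bar still shows, so it isn't at the stop yet. I'll push on in small steps.

arm_command(
  plan=[
    [0.22, 0.0025, -0.0005, 0, -1],
    [0.22, 0.005, -0.0012, 0, -2],
    [0.22, 0.005, -0.0012, 0, -2],
  ],
)

```text
time: 10.7
tool_pos: [0.6414, 0.1859, 0.0498]
ee_rot: [3.141, 0.002, -0.243]
wrist_force: [-4.3, 0.1, 2.5]
width: 0.0207
```

arm_command(
  plan=[
    [0.22, 0.0015, -0.0004, 0, 0],
    [0.22, 0.003, -0.0008, 0, 0],
    [0.22, 0.003, -0.0008, 0, 0],
  ],
)

```text
time: 11.08
tool_pos: [0.643, 0.1857, 0.0497]
ee_rot: [3.141, 0.005, -0.242]
wrist_force: [-8.0, -0.2, 5.4]
width: 0.0211
```

```bash
python3 - <<'E'
from h import *
o=robot.get_obs();print(o['tool_pos'],o['ee_rot'],o['width'],o['wrist_force'])
s=optics.snapshot('wrist');crop(s,220,200,200,150,4,'w9.png')
E
```

```text
[0.64299541 0.18567393 0.04973477] [ 3.14133809  0.00480497 -0.24224715] 0.021068197054755513 [-8.02817622 -0.18846317  5.43385963]
```

View pics/w9.png

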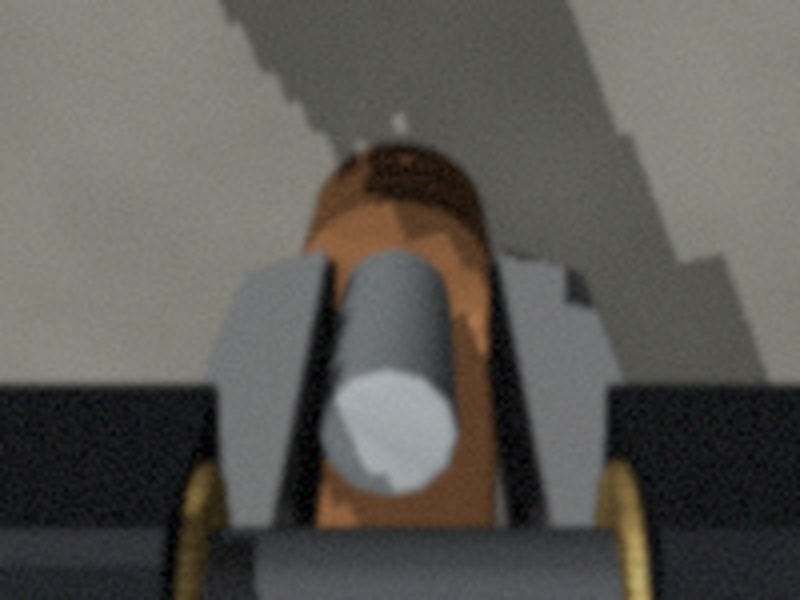

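arm_command(
  plan=[
    [0.22, 0.002, -0.0005, 0, 0],
    [0.22, 0.004, -0.001, 0, 0],
    [0.22, 0.004, -0.001, 0, 0],
  ],
)

```text
time: 11.5
tool_pos: [0.643, 0.1857, 0.0495]
ee_rot: [3.14, 0.014, -0.241]
wrist_force: [-17.9, 2.4, 9.5]
width: 0.0209
```

At the hard stop: no further motion at 18 N. I'll release and withdraw.

arm_command(
  plan=[
    [0.22, -0.004, 0.001, 0, 0],
    [0.45, -0.005, 0.001, 0, 0],
    [0.45, -0.005, 0.001, 0, 0],
    [0.45, -0.005, 0.001, 0.04, 0],
    [0.45, -0.005, 0.001, 0.09, 0],
    [0.45, -0.005, 0.001, 0.14, 0],
    [0.45, -0.05, -0.04, 0.16, 0],
    [0.45, -0.09, -0.08, 0.16, 0],
    [0.45, -0.13, -0.125, 0.16, 0],
    [0.45, -0.17, -0.17, 0.16, 0],
  ],
)

```text
time: 12.75
tool_pos: [0.479, 0.0124, 0.2099]
ee_rot: [3.142, -0.003, -0.243]
wrist_force: [0.5, -0.5, -0.1]
width: 0.0426
```

arm_command(
  plan=[
    [0.45, -0.04, -0.045, 0, 0],
    [0.45, -0.08, -0.09, 0, 0],
    [0.45, -0.12, -0.135, 0, 0],
    [0.45, -0.12, -0.135, 0, 0],
  ],
)

```text
time: 13.25
tool_pos: [0.3582, -0.1241, 0.2102]
ee_rot: [3.14, -0.003, -0.252]
wrist_force: [0.4, 0.7, 0.2]
width: 0.0423
```

```bash
python3 - <<'E'
from h import *
o=robot.get_obs();print(o['tool_pos'],o['time'],o['wrist_force'])
s=optics.snapshot('top');crop(s,120,100,220,180,3.5,'t10.png')
s=optics.snapshot('scene');crop(s,280,150,240,190,3,'s10.png')
E
```

```text
[ 0.35822338 -0.12411056  0.21020714] 13.25 [0.36234834 0.69660234 0.16410921]
```

View pics/t10.png

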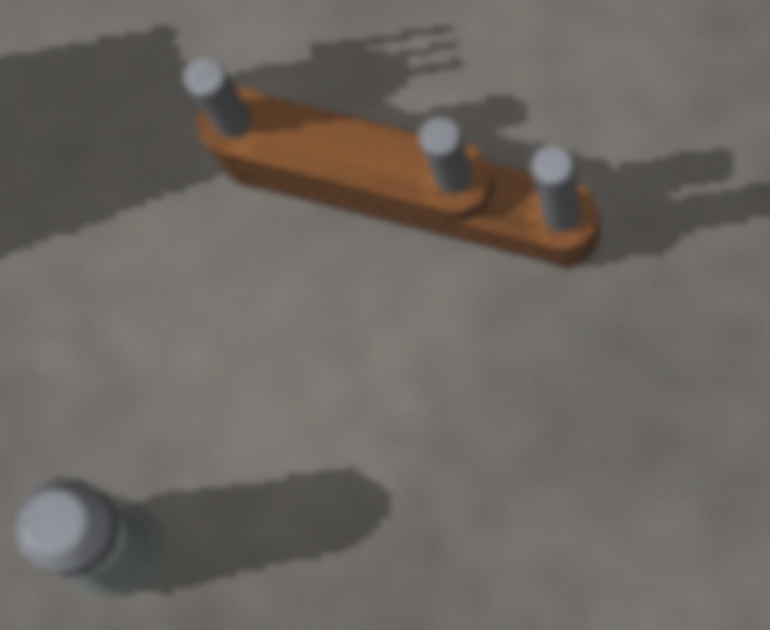

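View pics/s10.png

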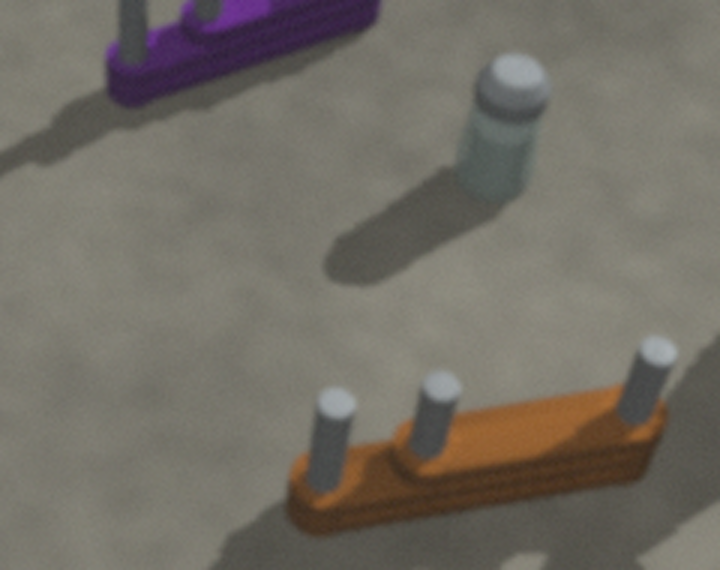

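The three bars are stacked and in line. The pegs are collinear at crop (552,165), (440,135) and (204,76), and the shaker is at the same pixels as before. Handing in.

```bash
python3 -c "
from h import *
print(robot.close_job())"
```

```text
the job is handed in; nothing more can be done
None
```

The pot stand is folded up in the order asked, and the job was handed in at about 13 s of the 56 s allowed.

- **End bar:** I swung the end peg round until the end bar lay in line on the middle bar. The middle bar stayed open; its peg had not moved in the top view.
- **Middle bar:** I then drew the mid peg round until all three bars were stacked on the root bar. It reached the hard stop: there was no further motion while the wrist force rose to about 20 N.
- **Release:** I opened the gripper, lifted off and withdrew, and the robot was touching nothing when I handed in.

The last top and scene views show the three pegs in line to within about 0.7°. The salt shaker is upright and at the same pixels as at the start. No check failed. One measurement was off: my camera triangulation put the peg tops about 6 mm lower than the stated 87 mm. This caused no trouble.

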